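# Take the bench scraper off its barbed display hook and stand it in the slotted block

## Task

Take the bench scraper off the barbed display hook, easing it out over the barb by feel without forcing or bending the hook, and stand it upright, blade down, in the slot of the wooden block, set gently all the way to the bottom of the slot. Leave the bottle, the jar and the mug where they are, and let go of the scraper.

Things in the scene. Friction and masses are not known exactly. Their poses are not given: they have to be found in the camera images.
- stand: Display stand screwed to the table: steel base 90 x 90 x 10 mm, post 10 x 14 mm with a black clamp on top, 18 mm along x, 22 mm wide, its top 111 mm up. Origin: on the table under the post axis, z up; the hook points along +x. The post springs: at the hook it gives about 0.17 mm per N horizontally, 0.05 to 0.15 vertically; over 12 N from scraper or robot counts as forcing it.
- bar (a point): On the post axis, centre line of the hook's square steel bar (8 x 8 mm). Bar runs level along stand +x, 101 mm up (top face 105), to a bend, then a prong rises outward at 40 degrees for 28 mm; its last 5 mm carry a barb 3 mm proud on the upper face. The bar is clamped at a new reach each time: bend (centre lines crossing) 45 to 95 mm from this point, not reported: feel or see it.
- scraper: Bench scraper hung on the level bar 24 to 32 mm from the post. Wood handle 110 mm wide (own y), 72 tall, 10 thick (own x, roughly along the hook), steel blade 100 wide, 3 thick, 55 long below. Origin: centre of its hanging slot, a through hole 18 wide x 13 tall, along own x; z up. Handle from 17 mm below to 55 above origin, solid from 6.5 to 55 above. About 0.15 kg.
- edge (a point): Middle of the scraper's blade edge, 72 mm below the scraper's origin. Upright, the scraper's slot is too short to pass the prong; it passes tilted about 40 degrees (within about 6), handle top leaning back over the post and blade swung outward, so the slot runs along the prong; the barb needs 11 of the slot's 13 mm.
- block: Heavy wooden block fixed to the table, 80 mm (own x) x 150 mm (own y) x 55 mm high, origin at the centre of its underside. In the middle of its top one slot, 11 mm wide (own x), 116 long (own y), 40 deep, floor 15 mm above the table. The blade goes in either way round until its edge stands on the floor, handle above the block; released, it may lean a little.
- shaker: White bottle with a cap, 64 mm across, 140 mm tall, standing on the table; origin at the centre of its underside. Leave alone.
- jar: Glass jar with white lid, 66 mm across, 100 mm tall; origin at the centre of its underside. Leave alone.
- mug: White mug, 76 mm across, 85 mm tall, with a handle; origin at the centre of its underside. Leave alone.
Mind the look-alikes: they are no part of the job. What is shaped like the block but green is not meant.

How it is judged:
On the way:
1. the scraper is off the hook: its slot at least 140 mm from the stand's post axis, touching the stand nowhere, and not dropped on the table (horizontal distance between scraper and stand above 0.14 m and contact force between scraper and stand below 0.1 N and height (world z) of scraper above 0.08 m), for 0.1 s.
At the end, for the whole second after the job is handed in: The scraper stands blade down in the block's slot, its edge within 5 mm of the slot's floor (8 mm across, 15 mm along the slot), leaning less than 20 degrees, at rest and released (x of edge in the frame of block between -0.008 and 0.008 m and y of edge in the frame of block between -0.015 and 0.015 m and z of edge in the frame of block below 0.02 m and angle between scraper's own z axis and vertical below 0.35 rad and linear speed of scraper below 0.02 m/s and angular speed of scraper below 0.2 rad/s); the robot touches nothing.
It fails at once if more than 12 N between scraper and stand (hook forced) (contact force between scraper and stand above 12 N).
It fails at once if the robot presses on the stand with more than 12 N (contact force between any of the fingers, the arm and stand above 12 N).
It fails at once if scraper rammed or dropped into the block (more than 40 N) (contact force between scraper and block above 40 N).
It fails at once if bottle, jar or mug moved more than 20 mm or tipped (distance of any of shaker, jar, mug from where it was at the start of the episode above 0.02 m or angle between any of shaker, jar, mug's own z axis and vertical above 0.3 rad).
It also fails if it takes over 72 s, if anything falls off the work surface, if the arm or the gripper's body presses on something with over 40 N, if the wrist force passes 120 N, or if a joint passes its speed limit or range.

## Robot

A 7-joint arm with a two-finger parallel gripper is mounted at the origin on the work surface. World frame = base frame: x ahead of the robot, y to its left, z up, the work surface at z = 0. Lengths are in m, angles in rad, forces in N, time in s.
With the tool pointing down it reaches from about 0.425 to 0.925 m from the base axis. Payload 6.8 kg.
Tool frame: the origin (TCP) lies between the finger pads; the fingertips stand 11 mm ahead of it and the grasp point (between the pads) lies 8 mm behind it; z points along the fingers, y is the line along which they close (so a half turn about z gives the same grasp; the last joint's range is limited). The gripper opens to 85 mm and grips with 20 to 120 N. Pads are 22 mm wide; open, the fingers measure 114 mm over their backs; the gripper's body (76 mm by 85 mm) begins 54 mm behind the grasp point. The pads swing forward as they close: fully open they stand 13 mm farther back than shut.
Start: joints at [1.214, 0.477, 0.022, 1.555, -0.011, 1.109, -0.083], TCP at [0.166, -0.654, 0.242] pointing down, gripper open.
Joint ranges: [-2.96, 2.96], [-0.34, 2.1], [-1.41, 1.46], [0.24, 2.44], [-1.37, 4.51], [0.17, 1.92], [-2.96, 2.96]. Speed limits (rad/s): [2.39, 2.39, 3.14, 3.14, 3.14, 3.14, 3.14].

## Interface

Orientations are given as a rotation vector (axis times angle).
In Python, from bench import r gives the robot as it stands.
- The arm moves only by the tool send_rows, never from a script. Its argument "deltas" is a list of rows, each an object of numbers: "dx", "dy", "dz": the shift along the world's x, y, z in mm; "rx", "ry", "rz": the turn, a rotation vector about the world's x, y, z in degrees. A call has 1 to 5 rows; each row is the pose to reach, as a shift and turn from the pose commanded when the call began; what a row does not reach only later rows make up. A row lasts 1/12 s, in which the tool goes at most 41.7 mm and 7.16 degrees, less where a joint would pass 70% of its speed; a pose out of reach is approached as far as the arm can. A call with a gripper value outside its range is refused whole. "jaw" is the finger opening in mm, from 0 to 85.4, set as the call begins (left out, the last holds). The fingers move at their own pace and stop on an object; "newtons" is the grip in N (left out, the last holds). Time passes only in rows, so rows that repeat a pose let the fingers close. It gives the time, the measured TCP pose, the force, the opening and the grip force at its end, in the units of the state.
- r.get_obs(): the state, without advancing time (a new reading comes with each control period).
- r.grab_frame(name): name is "scene" or "top" or "wrist"; returns a dict with "frame" (420x560x3 uint8, blue, green, red), "z_map" (420x560 float32, m along the optical axis (not along the pixel's ray), 0 where there is no reading), "vertical_fov" (degrees; the focal length in pixels is half the picture's height over the tangent of half this angle, whatever the lens; pixels are square), "cx", "cy" (the principal point, pixels), "xyz" and "orientation" of the camera in the world. Camera axes: x right, y down, z forward; pixel columns grow to the right and rows downward; lengths in m; the calibration is good to about 2 mm. The wrist camera is an equidistant fisheye: a pixel r from the principal point sees the ray r / f radians off the axis. A picture is of the moment at which its call begins.
- r.hand_in(): hands the job in; it is judged then, once.
The state is a dict: "clock": time; "joints": joint angles; "qvel": joint speeds; "tau": joint torques, N m; "tcp_pos": TCP position; "orientation": TCP orientation; "contact_force": force on the tool from outside, world axes, zero at the start; "moment": the same for the moment, N m; "grip_width": finger opening in m; "gripper_force": force on a finger pad.
Only numpy, scipy, OpenCV 4.12 (cv2) and the standard library are available. Lean on these libraries where they do the work, as an engineer would, in place of code of your own. Each camera call takes 0.05 s, during which the arm holds its last target. There are 200 camera calls.

## Working session

There is one attempt and no reset: what is moved stays moved. The work goes in short steps, Python scripts to look and compute and a tool call to move; the robot and the scene stay as the last step left them, time stands still between calls to the robot, and variables do not carry over. Pictures are saved under pics/ and viewed, at most 10 in all, crops included, and the job is handed in when it is done.

Besides the shell and the picture viewer there is one more tool, called after "Call:" by a JSON object that holds its "fn" and its "kwargs". send_rows: Moves the arm, as the interface text tells. Its arguments: {"type":"object","properties":{"deltas":{"type":"array","items":{"type":"object","properties":{"dx":{"type":"number"},"dy":{"type":"number"},"dz":{"type":"number"},"rx":{"type":"number"},"ry":{"type":"number"},"rz":{"type":"number"}}}},"jaw":{"type":"number"},"newtons":{"type":"number"}},"required":["deltas"]}

```bash
ls; mkdir -p pics; cat > h.py <<'E'
import numpy as np,cv2,pickle
from scipy.spatial.transform import Rotation as R
from bench import r
def grab(n,tag):
    d=r.grab_frame(n); pickle.dump(d,open(f'pics/{tag}.pkl','wb')); cv2.imwrite(f'pics/{tag}.png',d['frame']); return d
def load(tag): return pickle.load(open(f'pics/{tag}.pkl','rb'))
def rot(o):
    o=np.array(o,float)
    return R.from_rotvec(o) if o.size==3 else (R.from_quat(o) if o.size==4 else R.from_matrix(o.reshape(3,3)))
def foc(d): return d['frame'].shape[0]/2/np.tan(np.radians(d['vertical_fov'])/2)
def cloud(d):
    z=d['z_map'];h,w=z.shape;v,u=np.mgrid[:h,:w];f=foc(d)
    p=np.stack([(u-d['cx'])/f*z,(v-d['cy'])/f*z,z],-1)
    P=rot(d['orientation']).apply(p.reshape(-1,3)).reshape(h,w,3)+np.array(d['xyz'])
    P[z==0]=np.nan
    return P
E
python3 - <<'E'
from h import *
for n in('scene','top'):
    d=grab(n,n+'0'); print(n,d['vertical_fov'],d['cx'],d['cy'],d['xyz'],d['orientation'])
a=np.hstack([load('scene0')['frame']]); 
print(r.get_obs())
E
```

```text
pics
scene 54.887451248392566 286.68818435265706 216.4852211228047 [ 1.37385043 -0.40954874  1.08572354] [-2.09741464 -1.276132    0.51964236]
top 48.969390621063624 277.7671646801722 202.33967670866443 [0.41179744 0.01669689 1.61806647] [-2.19320492  2.18271484 -0.07324467]
{'clock': 0.1, 'joints': array([ 1.2138973 ,  0.47773681,  0.02233774,  1.55632804, -0.01150761,
        1.10930866, -0.08311817]), 'qvel': array([-1.30496650e-03, -2.41418553e-03,  3.96333165e-04, -1.82682481e-03,
       -2.21061360e-03, -5.36777275e-04, -6.30967933e-05]), 'tau': array([ 4.38118717e-03, -5.97759497e+01,  1.61387924e+00, -2.81950414e+01,
        1.29395377e-02,  5.02920346e-03,  1.66576802e-05]), 'tcp_pos': array([ 0.16608328, -0.65372436,  0.2414202 ]), 'orientation': array([-3.11570493e+00, -3.89608862e-01,  4.95066704e-04]), 'contact_force': array([-0.2232747 , -0.19031705, -0.05130965]), 'moment': array([-0.0242865 , -0.03522848, -0.00218885]), 'gripper_force': 0.0, 'grip_width': 0.08553436585257597}
```

View pics/scene0.png

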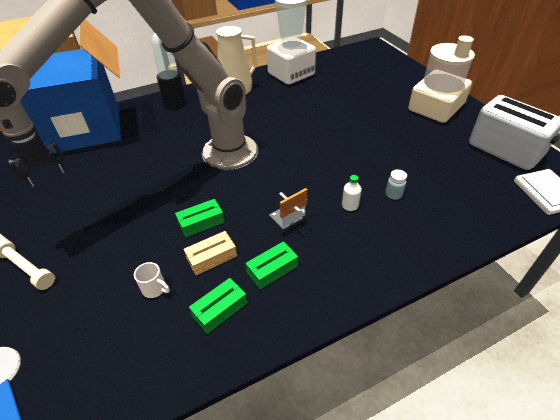

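View pics/top0.png

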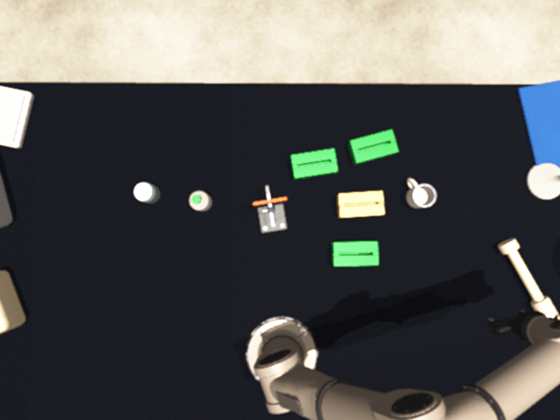

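Top view: scraper (orange) at (270,202) on a stand at (272,217), hook pointing up in the picture (+x). Wooden block at (361,204), green decoys around it, mug (421,195), bottle (200,200), jar (146,192).

```bash
python3 - <<'E'
from h import *
for t in('top0','scene0'):
    d=load(t);P=cloud(d);hsv=cv2.cvtColor(d['frame'],cv2.COLOR_BGR2HSV);H,S,V=cv2.split(hsv)
    print(t,'table z',np.nanmedian(P[...,2][(V<40)]))
    reg=(P[...,0]>.3)&(P[...,0]<.9)&(abs(P[...,1])<.6)
    wood=(H>8)&(H<25)&(S>60)&(V>140)&reg; 
    for nm,m in(('wood/orange',wood),('grey/white',(S<60)&(V>60)&reg&(P[...,2]>.005))):
        n,l,st,c=cv2.connectedComponentsWithStats(m.astype(np.uint8))
        for i in range(1,n):
            if st[i,4]<40: continue
            q=P[l==i]; zt=np.nanpercentile(q[:,2],95)
            tp=q[q[:,2]>zt-.008]; rc=cv2.minAreaRect((tp[:,:2]*1000).astype(np.float32))
            print(nm,c[i].round(),st[i,4],'zt',zt.round(3),'med',np.nanmedian(tp,0).round(4),'rect',np.round(rc[0],1),np.round(rc[1],1),round(rc[2],1))
cv2.imwrite('pics/c.png',np.hstack([cv2.resize(load('top0')['frame'][170:250,225:315],None,fx=4.4,fy=4.4,interpolation=2),cv2.resize(load('scene0')['frame'][180:235,260:322],None,fx=6.4,fy=6.4,interpolation=2)]))
E
```

```text
top0 table z 5.325525138144549e-05
wood/orange [354. 206.] 109 zt 0.055 med [ 0.5011 -0.2228  0.0531] rect [ 511.8 -265.3] [ 80.1 148.7] 4.1
wood/orange [270. 201.] 160 zt 0.158 med [0.5132 0.0424 0.1546] rect [513.9  43.7] [  9.9 109.2] 9.8
grey/white [420. 194.] 524 zt 0.086 med [ 0.539  -0.4685  0.0843] rect [ 540.3 -471.9] [74.1 75.6] 4.3
grey/white [146. 193.] 410 zt 0.105 med [0.5479 0.4637 0.1012] rect [547.  463.1] [55.9 56. ] 63.3
grey/white [201. 201.] 285 zt 0.113 med [0.5121 0.2731 0.1103] rect [518.  276.8] [38.5 38.1] 63.8
grey/white [361. 204.] 800 zt 0.061 med [ 0.5082 -0.2648  0.0562] rect [ 512.1 -267.7] [ 77.2 144.8] 3.9
grey/white [272. 218.] 628 zt 0.11 med [0.4836 0.0413 0.1085] rect [472.9  38. ] [67.4 37.3] 34.0
scene0 table z 0.0009046629919875482
wood/orange [293. 195.] 77 zt 0.156 med [0.5151 0.0425 0.1539] rect [513.3  42. ] [ 15.7 107.7] 13.6
wood/orange [214. 259.] 311 zt 0.054 med [ 0.5509 -0.259   0.0519] rect [ 543.2 -256.5] [ 58.5 162.5] 26.4
wood/orange [208. 248.] 104 zt 0.057 med [ 0.5064 -0.2786  0.0523] rect [ 511.1 -269.6] [ 16.6 119.3] 4.0
grey/white [396. 184.] 478 zt 0.103 med [0.5494 0.4584 0.1006] rect [547.  458.4] [56.2 58.2] 7.4
grey/white [351. 196.] 444 zt 0.113 med [0.5302 0.2702 0.1109] rect [527.1 273. ] [39.9 32.1] 50.5
grey/white [288. 217.] 391 zt 0.106 med [0.5411 0.047  0.106 ] rect [541.2  46.8] [53.  10.9] 4.0
grey/white [206. 243.] 304 zt 0.059 med [ 0.4887 -0.2715  0.0554] rect [ 488.  -269.6] [ 34.2 146.3] 4.0
grey/white [211. 252.] 325 zt 0.059 med [ 0.5342 -0.2683  0.0553] rect [ 533.  -267.4] [ 35.3 146.8] 4.0
grey/white [150. 280.] 839 zt 0.085 med [ 0.5395 -0.4757  0.083 ] rect [ 540.6 -473.7] [74.3 74.8] 85.2
```

View pics/c.png

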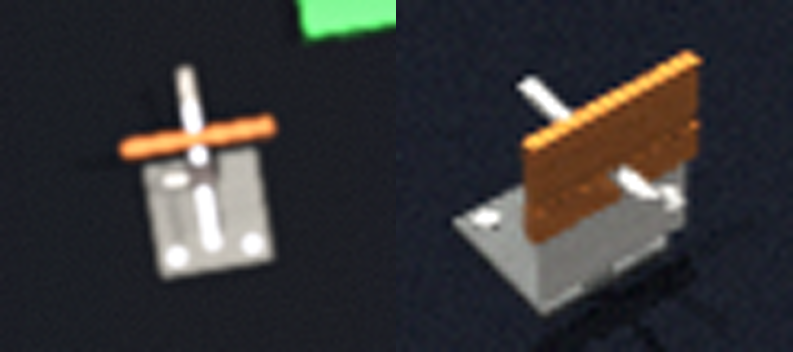

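```bash
python3 - <<'E'
from h import *
for t in('top0','scene0'):
    P=cloud(load(t)).reshape(-1,3)
    q=P[(P[:,0]>.42)&(P[:,0]<.62)&(abs(P[:,1]-.045)<.065)&(P[:,2]>.006)]
    rc=q[q[:,2]<.013]; 
    if len(rc)>10: print('base',cv2.minAreaRect((rc[:,:2]*1000).astype(np.float32)),len(rc))
    s=q[(q[:,2]>.09)&(abs(q[:,1]-.042)<.02)]; s=s[s[:,0].argsort()]; print((s*1000).round().astype(int)[::2].tolist())
E
```

```text
base ((520.4143676757812, 45.861915588378906), (127.22270965576172, 199.5670166015625), 88.51322174072266) 434
[[434, 35, 106], [438, 31, 102], [441, 35, 105], [444, 35, 110], [448, 31, 108], [451, 35, 109], [451, 38, 106], [454, 38, 103], [457, 38, 108], [461, 38, 107], [464, 38, 101], [467, 38, 111], [467, 35, 104], [471, 35, 102], [474, 41, 104], [474, 35, 99], [477, 41, 103], [480, 48, 112], [480, 41, 104], [483, 51, 114], [483, 38, 112], [483, 41, 111], [483, 31, 111], [484, 58, 103], [487, 51, 111], [487, 35, 112], [487, 48, 110], [487, 41, 108], [487, 58, 106], [490, 41, 115], [490, 48, 113], [490, 35, 109], [490, 38, 107], [493, 51, 114], [493, 32, 114], [493, 48, 109], [496, 38, 118], [497, 41, 110], [497, 35, 106], [500, 45, 102], [504, 45, 98], [506, 61, 113], [507, 41, 108], [507, 45, 105], [507, 57, 148], [507, 51, 145], [508, 48, 131], [509, 41, 116], [510, 47, 156], [510, 41, 155], [510, 57, 153], [510, 60, 149], [511, 38, 91], [512, 28, 130], [513, 57, 159], [513, 53, 156], [513, 60, 155], [513, 44, 154], [513, 38, 154], [513, 31, 152], [516, 53, 159], [516, 47, 154],
[... 1450 characters left out ...]
519, 42, 140], [519, 31, 145], [519, 27, 124], [519, 38, 114], [519, 34, 111], [519, 46, 157], [520, 30, 113], [520, 34, 92], [520, 34, 154], [520, 34, 140], [520, 27, 153], [520, 30, 137], [520, 22, 113], [521, 37, 148], [521, 22, 104], [521, 37, 153], [521, 26, 149], [521, 29, 100], [521, 29, 91], [521, 30, 143], [522, 41, 157], [522, 25, 118], [523, 44, 152], [524, 32, 149], [524, 24, 124], [524, 47, 104], [525, 27, 124], [527, 49, 106], [528, 41, 106], [531, 47, 105], [534, 46, 104], [535, 49, 104], [540, 43, 106], [542, 45, 107], [546, 47, 110], [548, 46, 107], [551, 44, 105], [554, 46, 113], [559, 47, 121], [560, 50, 126], [562, 53, 126], [565, 52, 120], [566, 51, 116], [567, 54, 121]]
```

Call:
{"fn": "send_rows", "kwargs": {"deltas": [{"dx": 38,"dy": 16,"rz": 4.2},{"dx": 76,"dy": 32,"rz": 8.4},{"dx": 114,"dy": 48,"rz": 12.6},{"dx": 152,"dy": 64,"rz": 16.8},{"dx": 190,"dy": 80,"rz": 21}], "jaw": 85}}

```text
$.deltas[0]: bad value
```

Call:
{"fn": "send_rows", "kwargs": {"deltas": [{"dx": 20,"dy": 36,"rz": 4.2},{"dx": 40,"dy": 72,"rz": 8.4},{"dx": 60,"dy": 108,"rz": 12.6},{"dx": 80,"dy": 144,"rz": 16.8},{"dx": 100,"dy": 180,"rz": 21}]}}

```text
$.deltas[0]: bad value
```

Call:
{"fn": "send_rows", "kwargs": {"deltas": [{"dx": 3,"dy": 40,"rz": 4.2},{"dx": 6,"dy": 80,"rz": 8.4},{"dx": 9,"dy": 120,"rz": 12.6},{"dx": 12,"dy": 160,"rz": 16.8},{"dx": 14,"dy": 200,"rz": 21}]}}

```text
$.deltas[0]: bad value
```

Call:
{"fn": "send_rows", "kwargs": {"deltas": [{"dx": 8,"dy": 40,"rz": 4.2},{"dx": 16,"dy": 80,"rz": 8.4},{"dx": 24,"dy": 120,"rz": 12.6},{"dx": 32,"dy": 160,"rz": 16.8},{"dx": 40,"dy": 200,"rz": 21}]}}

```text
$.deltas[0]: bad value
```

Call:
{"fn": "send_rows", "kwargs": {"deltas": [{"dx": 2,"dy": 37,"dz": 5},{"dx": 4,"dy": 37,"dz": 10},{"dx": 4,"dy": 37,"dz": 10},{"dx": 4,"dy": 37,"dz": 10}]}}

```text
$.deltas[0]: bad value
```

```bash
python3 - <<'E'
from h import *
d=grab('wrist','w1'); print(d['vertical_fov'],d['cx'],d['cy'],d['xyz'],d['orientation'],d['z_map'].max())
o=r.get_obs();print(o['clock'],o['tcp_pos'],rot(o['orientation']).as_matrix().round(3),o['joints'].round(2))
E
```

```text
65.70646984690485 275.95509354758923 212.6921854693618 [ 0.24171281 -0.63524984  0.37244673] [ 2.27708284 -1.77111164 -0.28038923] 1.2985352
0.15 [ 0.16609083 -0.65379467  0.24153904] [[ 0.969  0.246 -0.   ]
 [ 0.246 -0.969  0.001]
 [-0.    -0.001 -1.   ]] [ 1.21  0.48  0.02  1.56 -0.01  1.11 -0.08]
```

View pics/w1.png

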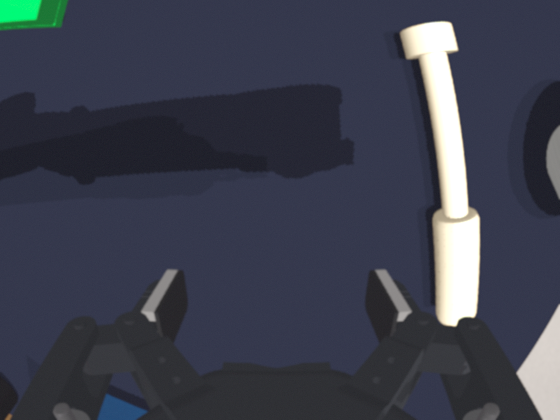

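The picture only shows the start spot (moves refused): table, pestle, fingers near (165,295) and (390,295). The rows probably need all six fields.

Call:
{"fn": "send_rows", "kwargs": {"deltas": [{"dx": 38,"dy": 16,"dz": 0,"rx": 0,"ry": 0,"rz": 4.2},{"dx": 76,"dy": 32,"dz": 0,"rx": 0,"ry": 0,"rz": 8.4},{"dx": 114,"dy": 48,"dz": 0,"rx": 0,"ry": 0,"rz": 12.6},{"dx": 152,"dy": 64,"dz": 0,"rx": 0,"ry": 0,"rz": 16.8},{"dx": 190,"dy": 80,"dz": 0,"rx": 0,"ry": 0,"rz": 21}], "jaw": 85}}

```text
clock: 0.57
tcp_pos: [0.3577, -0.5731, 0.2421]
orientation: [-2.992, -0.956, 0.0]
contact_force: [-0.3, 0.2, 0.0]
grip_width: 0.0848
gripper_force: 0.0
```

Call:
{"fn": "send_rows", "kwargs": {"deltas": [{"dx": 20,"dy": 36,"dz": 0,"rx": 0,"ry": 0,"rz": 4.2},{"dx": 40,"dy": 72,"dz": 0,"rx": 0,"ry": 0,"rz": 8.4},{"dx": 60,"dy": 108,"dz": 0,"rx": 0,"ry": 0,"rz": 12.6},{"dx": 80,"dy": 144,"dz": 0,"rx": 0,"ry": 0,"rz": 16.8},{"dx": 100,"dy": 180,"dz": 0,"rx": 0,"ry": 0,"rz": 21}]}}

```text
clock: 0.98
tcp_pos: [0.4567, -0.3923, 0.2421]
orientation: [-2.768, -1.486, 0.001]
contact_force: [0.8, -1.7, 0.3]
grip_width: 0.0845
gripper_force: 0.0
```

Call:
{"fn": "send_rows", "kwargs": {"deltas": [{"dx": 3,"dy": 40,"dz": 0,"rx": 0,"ry": 0,"rz": 4.2},{"dx": 6,"dy": 80,"dz": 0,"rx": 0,"ry": 0,"rz": 8.4},{"dx": 9,"dy": 120,"dz": 0,"rx": 0,"ry": 0,"rz": 12.6},{"dx": 12,"dy": 160,"dz": 0,"rx": 0,"ry": 0,"rz": 16.8},{"dx": 14,"dy": 200,"dz": 0,"rx": 0,"ry": 0,"rz": 21}]}}

```text
clock: 1.4
tcp_pos: [0.4699, -0.1923, 0.2422]
orientation: [2.451, 1.966, -0.0]
contact_force: [0.7, 0.4, -0.3]
grip_width: 0.085
gripper_force: 0.0
```

Call:
{"fn": "send_rows", "kwargs": {"deltas": [{"dx": 8,"dy": 40,"dz": 0,"rx": 0,"ry": 0,"rz": 4.2},{"dx": 16,"dy": 80,"dz": 0,"rx": 0,"ry": 0,"rz": 8.4},{"dx": 24,"dy": 120,"dz": 0,"rx": 0,"ry": 0,"rz": 12.6},{"dx": 32,"dy": 160,"dz": 0,"rx": 0,"ry": 0,"rz": 16.8},{"dx": 40,"dy": 200,"dz": 0,"rx": 0,"ry": 0,"rz": 21}]}}

```text
clock: 1.82
tcp_pos: [0.51, 0.0075, 0.2424]
orientation: [2.052, 2.379, -0.0]
contact_force: [0.8, 0.2, 1.1]
grip_width: 0.085
gripper_force: 0.0
```

Call:
{"fn": "send_rows", "kwargs": {"deltas": [{"dx": 2,"dy": 37,"dz": 5,"rx": 0,"ry": 0,"rz": 0},{"dx": 4,"dy": 37,"dz": 10,"rx": 0,"ry": 0,"rz": 0},{"dx": 4,"dy": 37,"dz": 10,"rx": 0,"ry": 0,"rz": 0},{"dx": 4,"dy": 37,"dz": 10,"rx": 0,"ry": 0,"rz": 0}]}}

```text
clock: 2.15
tcp_pos: [0.5142, 0.0422, 0.2522]
orientation: [2.056, 2.375, -0.001]
contact_force: [-0.1, -1.3, -0.6]
grip_width: 0.0846
gripper_force: 0.0
```

```bash
python3 - <<'E'
from h import *
d=grab('wrist','w2'); print(d['vertical_fov'],d['cx'],d['cy'],d['xyz'],d['orientation'],d['z_map'].max())
o=r.get_obs();print(o['clock'],o['tcp_pos'],rot(o['orientation']).as_matrix().round(3),o['joints'].round(2))
E
```

```text
65.70646984690485 275.95509354758923 212.6921854693618 [0.50303437 0.1189229  0.38314861] [2.82572326 0.20318287 0.02957118] 1.6307089
2.2 [0.5140113  0.04130254 0.25186821] [[-0.142  0.99  -0.001]
 [ 0.99   0.142 -0.001]
 [-0.001 -0.001 -1.   ]] [ 0.31  0.26 -0.6   1.89  0.17  1.04 -0.22]
```

View pics/w2.png

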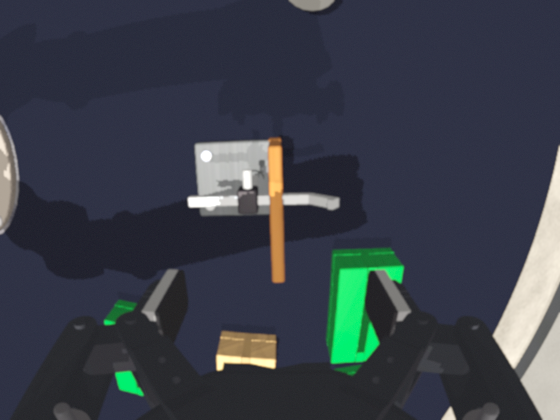

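Wrist view: post/clamp at (248,200), bar from (188,202) to the bend at about (310,198), prong tip at (338,203); the scraper's handle from (275,140) to (278,282).

```bash
cat >> h.py <<'E'
def fray(d,u,v):
    f=foc(d);a=np.array([u-d['cx'],v-d['cy']],float);rr=np.hypot(*a);th=rr/f
    return rot(d['orientation']).apply([*(np.sin(th)*a/max(rr,1e-9)),np.cos(th)])
def fplane(d,u,v,z):
    k=fray(d,u,v);c=np.array(d['xyz']);return c+k*(z-c[2])/k[2]
E
python3 - <<'E'
from h import *
d=load('w2');H,S,V=cv2.split(cv2.cvtColor(d['frame'],cv2.COLOR_BGR2HSV))
for n,u,v,z in(('rear',190,202,.105),('clamp',248,200,.111),('bend',310,198,.105),('tip',338,203,.124)): print(n,fplane(d,u,v,z).round(4))
m=((S<70)&(V>90)).astype(np.uint8);
for u in list(range(192,240,10))+list(range(284,342,4)):
    vv=np.where(m[188:212,u])[0]+188
    if len(vv):print(u,vv.min(),vv.max(),fplane(d,u,vv.mean(),.105).round(4)[:2])
o=((H>5)&(H<20)&(S>120)&(V>80)).astype(np.uint8);o[:,:260]=0;o[:,300:]=0;o[300:]=0
for v in range(140,284,12):
    uu=np.where(o[v])[0]
    if len(uu):print(v,uu.min(),uu.max(),fplane(d,uu.min(),v,.1535).round(4)[:2],fplane(d,uu.max(),v,.1535).round(4)[:2])
b=((H>15)&(H<25)&(S>60)&(V>140));print
E
```

```text
rear [0.4364 0.0298 0.105 ]
clamp [0.4893 0.0408 0.111 ]
bend [0.5433 0.0489 0.105 ]
tip [0.5648 0.0529 0.124 ]
192 195 207 [0.4382 0.0311]
202 188 211 [0.4475 0.0338]
212 188 211 [0.4567 0.035 ]
222 188 211 [0.4658 0.0363]
232 188 211 [0.4747 0.0376]
284 193 205 [0.5206 0.0446]
288 193 205 [0.5241 0.0451]
292 193 205 [0.5276 0.0456]
296 193 205 [0.5311 0.0461]
300 193 204 [0.5346 0.0471]
304 193 204 [0.5381 0.0476]
308 193 204 [0.5416 0.0481]
312 193 205 [0.5452 0.0482]
316 194 205 [0.5489 0.0483]
320 194 206 [0.5525 0.0484]
324 195 207 [0.5563 0.048 ]
328 196 209 [0.5601 0.0471]
332 196 209 [0.5638 0.0477]
336 197 208 [0.5674 0.0482]
140 269 281 [0.5007 0.0987] [0.509  0.0999]
152 269 282 [0.5019 0.0902] [0.511  0.0915]
164 269 282 [0.5031 0.0816] [0.5122 0.083 ]
176 269 282 [0.5043 0.073 ] [0.5135 0.0743]
188 269 283 [0.5055 0.0642] [0.5156 0.0656]
200 271 281 [0.5082 0.0554] [0.5154 0.0565]
212 270 283 [0.5087 0.0462] [0.5183 0.0476]
224 269 283 [0.5093 0.0367] [0.5197 0.0382]
236 270 283 [0.5114 0.0272] [0.5211 0.0286]
248 271 283 [0.5135 0.0175] [0.5226 0.0188]
260 271 283 [0.5149 0.0072] [0.5242 0.0086]
272 272 284 [ 0.5171 -0.0033] [ 0.5266 -0.0019]
```

Call:
{"fn": "send_rows", "kwargs": {"deltas": [{"dx": 0,"dy": 1.5,"dz": -20,"rx": 0,"ry": 0,"rz": 1},{"dx": 0,"dy": 1.5,"dz": -45,"rx": 0,"ry": 0,"rz": 1},{"dx": 0,"dy": 1.5,"dz": -65,"rx": 0,"ry": 0,"rz": 1},{"dx": 0,"dy": 1.5,"dz": -65,"rx": 0,"ry": 0,"rz": 1},{"dx": 0,"dy": 1.5,"dz": -65,"rx": 0,"ry": 0,"rz": 1}], "jaw": 40, "newtons": 40}}

```text
clock: 2.62
tcp_pos: [0.5134, 0.0426, 0.1865]
orientation: [-2.036, -2.39, 0.004]
contact_force: [-0.0, 0.2, 0.7]
grip_width: 0.0399
gripper_force: 0.0
```

Call:
{"fn": "send_rows", "kwargs": {"deltas": [{"dx": 0,"dy": 0,"dz": -16,"rx": 0,"ry": 0,"rz": 0},{"dx": 0,"dy": 0,"dz": -32,"rx": 0,"ry": 0,"rz": 0},{"dx": 0,"dy": 0,"dz": -48,"rx": 0,"ry": 0,"rz": 0},{"dx": 0,"dy": 0,"dz": -48,"rx": 0,"ry": 0,"rz": 0},{"dx": 0,"dy": 0,"dz": -48,"rx": 0,"ry": 0,"rz": 0}]}}

```text
clock: 3.03
tcp_pos: [0.5146, 0.0437, 0.1401]
orientation: [2.036, 2.392, 0.0]
contact_force: [0.3, -1.3, 0.2]
grip_width: 0.0402
gripper_force: 0.0
```

```bash
python3 - <<'E'
from h import *
d=grab('wrist','w3');grab('scene','s3')
o=r.get_obs();print(o['clock'],o['tcp_pos'],rot(o['orientation']).as_matrix().round(3),o['grip_width'],o['contact_force'])
P=cloud(load('s3'))
im=np.hstack([cv2.resize(d['frame'],(480,360)),cv2.resize(load('s3')['frame'][140:240,245:335],(320,360),interpolation=2)]);cv2.imwrite('pics/c3.png',im)
E
```

```text
3.1333 [0.51535179 0.04421857 0.14093672] [[-0.16   0.987  0.002]
 [ 0.987  0.16   0.   ]
 [-0.     0.002 -1.   ]] 0.040267581979287155 [-0.00049558  0.21163727  0.37048215]
```

View pics/c3.png

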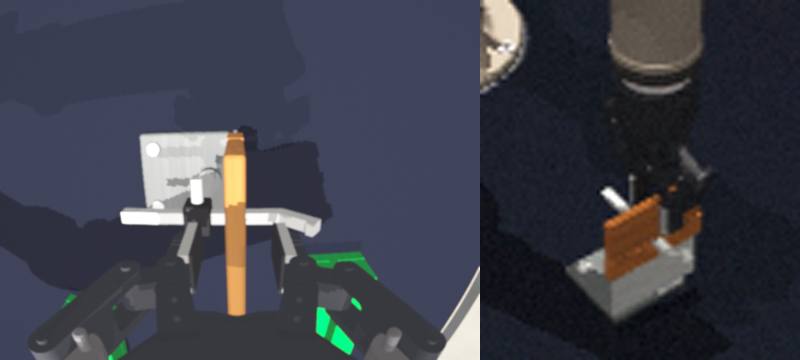

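The fingers straddle the handle, which is centred between them (handle at column 235, finger tips at 183 and 285 of the left image). Close.

Call:
{"fn": "send_rows", "kwargs": {"deltas": [{"dx": 0,"dy": 0,"dz": 0,"rx": 0,"ry": 0,"rz": 0},{"dx": 0,"dy": 0,"dz": 0,"rx": 0,"ry": 0,"rz": 0},{"dx": 0,"dy": 0,"dz": 0,"rx": 0,"ry": 0,"rz": 0},{"dx": 0,"dy": 0,"dz": 0,"rx": 0,"ry": 0,"rz": 0},{"dx": 0,"dy": 0,"dz": 0,"rx": 0,"ry": 0,"rz": 0}], "jaw": 0, "newtons": 50}}

```text
clock: 3.55
tcp_pos: [0.5148, 0.0443, 0.1402]
orientation: [2.034, 2.392, 0.001]
contact_force: [-0.5, -1.1, 6.0]
grip_width: 0.0091
gripper_force: 53.3
```

Call:
{"fn": "send_rows", "kwargs": {"deltas": [{"dx": 0,"dy": 0,"dz": 0,"rx": 0,"ry": 0,"rz": 0},{"dx": 0,"dy": 0,"dz": 0,"rx": 0,"ry": 0,"rz": 0}]}}

```text
clock: 3.72
tcp_pos: [0.5148, 0.0443, 0.1402]
orientation: [2.034, 2.393, 0.001]
contact_force: [-0.9, -0.7, 5.6]
grip_width: 0.0093
gripper_force: 53.3
```

```bash
python3 - <<'E'
from h import *
o=r.get_obs();print(o['clock'],o['tcp_pos'],rot(o['orientation']).as_matrix().round(3),o['grip_width'],o['contact_force'],o['moment'],o['gripper_force'])
E
```

```text
3.7167 [0.51477674 0.0443194  0.14015264] [[-0.161  0.987  0.001]
 [ 0.987  0.161 -0.   ]
 [-0.     0.001 -1.   ]] 0.009301085342833956 [-0.89758009 -0.69849214  5.5895086 ] [-0.11312951  0.2482089   0.00999778] 53.31332266330719
```

Call:
{"fn": "send_rows", "kwargs": {"deltas": [{"dx": 0,"dy": 0,"dz": 1,"rx": 0,"ry": 0,"rz": 0},{"dx": 0,"dy": 0,"dz": 1,"rx": 0,"ry": 0,"rz": 0}]}}

```text
clock: 3.88
tcp_pos: [0.5142, 0.0443, 0.1404]
orientation: [2.035, 2.393, 0.0]
contact_force: [1.0, 0.1, 0.8]
grip_width: 0.0089
gripper_force: 52.7
```

Call:
{"fn": "send_rows", "kwargs": {"deltas": [{"dx": 0,"dy": 0,"dz": 1,"rx": 0,"ry": 0,"rz": 0},{"dx": 0,"dy": 0,"dz": 1,"rx": 0,"ry": 0,"rz": 0}]}}

```text
clock: 4.05
tcp_pos: [0.514, 0.0442, 0.1412]
orientation: [-2.035, -2.393, 0.0]
contact_force: [0.6, -0.0, -0.9]
grip_width: 0.0092
gripper_force: 52.3
```

Call:
{"fn": "send_rows", "kwargs": {"deltas": [{"dx": 0,"dy": 0,"dz": 1,"rx": 0,"ry": 0,"rz": 0},{"dx": 0,"dy": 0,"dz": 1,"rx": 0,"ry": 0,"rz": 0}]}}

```text
clock: 4.22
tcp_pos: [0.5141, 0.0442, 0.1422]
orientation: [-2.035, -2.393, 0.0]
contact_force: [-0.7, 0.9, -1.4]
grip_width: 0.0087
gripper_force: 52.3
```

```bash
python3 - <<'E'
from h import *
o=r.get_obs();print(o['tcp_pos'],o['grip_width'],o['contact_force'],o['moment'],o['gripper_force'])
E
```

```text
[0.51406575 0.04424462 0.14220755] 0.008745363336802507 [-0.74152061  0.93702818 -1.40853144] [ 0.00720831 -0.03216055 -0.04107505] 52.306294441223145
```

Call:
{"fn": "send_rows", "kwargs": {"deltas": [{"dx": 5,"dy": 0.8,"dz": 1.2,"rx": 0,"ry": 0,"rz": 0},{"dx": 10,"dy": 1.6,"dz": 1.2,"rx": 0,"ry": 0,"rz": 0},{"dx": 15,"dy": 2.4,"dz": 1.2,"rx": 0,"ry": 0,"rz": 0},{"dx": 18,"dy": 2.9,"dz": 1.2,"rx": 0,"ry": 0,"rz": 0},{"dx": 18,"dy": 2.9,"dz": 1.2,"rx": 0,"ry": 0,"rz": 0}]}}

```text
clock: 4.63
tcp_pos: [0.5332, 0.0475, 0.1435]
orientation: [2.035, 2.393, 0.001]
contact_force: [-0.1, 0.1, -1.6]
grip_width: 0.0088
gripper_force: 52.2
```

Call:
{"fn": "send_rows", "kwargs": {"deltas": [{"dx": 2,"dy": 0.3,"dz": 0,"rx": 0,"ry": 0,"rz": 0},{"dx": 2,"dy": 0.3,"dz": 0,"rx": 0,"ry": 0,"rz": 0},{"dx": 2,"dy": 0.3,"dz": 0,"rx": 0,"ry": 0,"rz": 0}]}}

```text
clock: 4.88
tcp_pos: [0.5341, 0.0475, 0.1434]
orientation: [-2.035, -2.393, 0.0]
contact_force: [-0.0, -0.4, -1.6]
grip_width: 0.0091
gripper_force: 52.2
```

Call:
{"fn": "send_rows", "kwargs": {"deltas": [{"dx": 1,"dy": 0.16,"dz": 0,"rx": 0,"ry": 0,"rz": 0},{"dx": 2,"dy": 0.3,"dz": 0,"rx": 0,"ry": 0,"rz": 0},{"dx": 2,"dy": 0.3,"dz": 0,"rx": 0,"ry": 0,"rz": 0}]}}

```text
clock: 5.13
tcp_pos: [0.5364, 0.0478, 0.1436]
orientation: [2.035, 2.393, 0.0]
contact_force: [-0.5, -0.1, -2.1]
grip_width: 0.0088
gripper_force: 52.2
```

```bash
python3 - <<'E'
from h import *
o=r.get_obs();print(o['tcp_pos'],o['grip_width'],o['contact_force'],o['moment'],o['gripper_force'])
E
```

```text
[0.53640413 0.04777068 0.14356538] 0.008761400891989917 [-0.52503797 -0.07761387 -2.14632098] [ 0.02021771  0.01555379 -0.00584   ] 52.19105064868927
```

Call:
{"fn": "send_rows", "kwargs": {"deltas": [{"dx": 1,"dy": 0.16,"dz": 0,"rx": 0,"ry": 0,"rz": 0},{"dx": 1,"dy": 0.16,"dz": 0,"rx": 0,"ry": 0,"rz": 0}]}}

```text
clock: 5.3
tcp_pos: [0.5374, 0.048, 0.1435]
orientation: [2.035, 2.393, 0.0]
contact_force: [-0.9, 0.1, -1.8]
grip_width: 0.0089
gripper_force: 52.2
```

Call:
{"fn": "send_rows", "kwargs": {"deltas": [{"dx": 1,"dy": 0.16,"dz": 0,"rx": 0,"ry": 0,"rz": 0},{"dx": 1,"dy": 0.16,"dz": 0,"rx": 0,"ry": 0,"rz": 0}]}}

```text
clock: 5.47
tcp_pos: [0.5384, 0.0481, 0.1435]
orientation: [2.035, 2.393, 0.0]
contact_force: [-0.4, 0.6, -1.7]
grip_width: 0.0089
gripper_force: 52.2
```

Call:
{"fn": "send_rows", "kwargs": {"deltas": [{"dx": 1,"dy": 0.16,"dz": 0,"rx": 0,"ry": 0,"rz": 0},{"dx": 1,"dy": 0.16,"dz": 0,"rx": 0,"ry": 0,"rz": 0},{"dx": 1,"dy": 0.16,"dz": 0,"rx": 0,"ry": 0,"rz": 0}]}}

```text
clock: 5.72
tcp_pos: [0.5393, 0.0483, 0.1435]
orientation: [-2.035, -2.393, -0.0]
contact_force: [0.4, 0.1, -2.2]
grip_width: 0.0089
gripper_force: 52.2
```

Call:
{"fn": "send_rows", "kwargs": {"deltas": [{"dx": 1,"dy": 0.16,"dz": 0,"rx": 0,"ry": 0,"rz": 0},{"dx": 1,"dy": 0.16,"dz": 0,"rx": 0,"ry": 0,"rz": 0}]}}

```text
clock: 5.88
tcp_pos: [0.5404, 0.0484, 0.1435]
orientation: [2.035, 2.393, 0.0]
contact_force: [0.2, 0.8, -0.5]
grip_width: 0.0088
gripper_force: 52.2
```

Call:
{"fn": "send_rows", "kwargs": {"deltas": [{"dx": 0.8,"dy": 0.13,"dz": 0,"rx": 0,"ry": 0,"rz": 0},{"dx": 0.8,"dy": 0.13,"dz": 0,"rx": 0,"ry": 0,"rz": 0}]}}

```text
clock: 6.05
tcp_pos: [0.5412, 0.0486, 0.1435]
orientation: [2.035, 2.393, 0.0]
contact_force: [-0.2, -0.5, -1.3]
grip_width: 0.0091
gripper_force: 52.2
```

Call:
{"fn": "send_rows", "kwargs": {"deltas": [{"dx": 0.8,"dy": 0.13,"dz": 0,"rx": 0,"ry": 0,"rz": 0},{"dx": 0.8,"dy": 0.13,"dz": 0,"rx": 0,"ry": 0,"rz": 0}]}}

```text
clock: 6.22
tcp_pos: [0.5417, 0.0486, 0.1435]
orientation: [-2.035, -2.393, 0.001]
contact_force: [-1.3, -0.2, -1.1]
grip_width: 0.0087
gripper_force: 52.3
```

Call:
{"fn": "send_rows", "kwargs": {"deltas": [{"dx": 0.8,"dy": 0.13,"dz": 0,"rx": 0,"ry": 0,"rz": 0},{"dx": 0.8,"dy": 0.13,"dz": 0,"rx": 0,"ry": 0,"rz": 0}]}}

```text
clock: 6.38
tcp_pos: [0.5423, 0.0487, 0.1434]
orientation: [-2.035, -2.393, 0.001]
contact_force: [-2.0, 0.0, -1.0]
grip_width: 0.009
gripper_force: 52.3
```

```bash
cat > plan.py <<'E'
from h import *
t=np.radians(40);a=np.array([np.cos(t),np.sin(t)]);n=np.array([-np.sin(t),np.cos(t)])
k=4*np.tan(t/2)
def seg(*p): return np.concatenate([np.linspace(p[i],p[i+1],400) for i in range(len(p)-1)])
up=seg(np.array([-60,4.]),np.array([-k,4.]),23*a+4*n,23*a+7*n,28*a+7*n,28*a-4*n); lo=seg(np.array([-60,-4.]),np.array([k,-4.]),28*a-4*n,28*a+7*n)
def slot(o,th):
    x=np.array([np.cos(th),np.sin(th)]);u=np.array([-np.sin(th),np.cos(th)])
    def loc(P): q=P-o; return q@x,q@u
    X,Z=loc(up);hi=Z[abs(X)<=5.05]; X,Z=loc(lo);l=Z[abs(X)<=5.05]
    return (hi.max() if len(hi) else -9),(l.min() if len(l) else 9),u
B=np.array([544.8,49.1,101.]);h=np.array([np.cos(np.radians(9.3)),np.sin(np.radians(9.3))]);K=42.3
for d,th in[(-14,5),(-11,9),(-8,12),(-5,15),(-2.5,17.5),(0,20),(3,23),(6,27),(9,32),(12,37),(15,40),(18,40),(21,40),(24,40),(28,40),(32,40),(36,40),(50,40)]:
    tr=np.radians(th);o=np.array([d,0.]) if d<0 else d*a
    for _ in range(4):
        H,L,u=slot(o,tr); off=(H+L)/2
        if abs(off)<5 and d<30: o=o+off*u
        elif d>=30: o=d*a+1.5*n;break
    H,L,u=slot(o,tr); p=o+K*u
    print(d,th,'slack',round((13-(H-L))/2,2),'TCP',(B[:2]+h*p[0]).round(1),round(B[2]+p[1],1))
E
python3 plan.py; python3 -c "
from h import *
o=r.get_obs();print(o['tcp_pos'],o['clock'],o['contact_force'])"
```

```text
-14 5 slack 2.05 TCP [527.3  46.2] 143.1
-11 9 slack 1.66 TCP [527.4  46.3] 142.8
-8 12 slack 1.36 TCP [528.2  46.4] 142.4
-5 15 slack 1.03 TCP [529.1  46.5] 141.9
-2.5 17.5 slack 1.12 TCP [529.7  46.6] 141.7
0 20 slack 1.33 TCP [530.2  46.7] 141.6
3 23 slack 1.07 TCP [530.6  46.8] 142.1
6 27 slack 1.24 TCP [530.4  46.7] 142.6
9 32 slack 1.75 TCP [529.5  46.6] 142.7
12 37 slack 2.23 TCP [528.8  46.5] 142.5
15 40 slack 2.5 TCP [529.3  46.6] 143.0
18 40 slack 1.0 TCP [530.6  46.8] 146.1
21 40 slack 1.0 TCP [532.9  47.1] 148.1
24 40 slack 1.0 TCP [535.2  47.5] 150.0
28 40 slack 1.0 TCP [538.2  48. ] 152.6
32 40 slack 1.0 TCP [541.2  48.5] 155.1
36 40 slack 15.5 TCP [544.2  49. ] 157.7
50 40 slack 15.5 TCP [554.8  50.7] 166.7
[0.54227348 0.04874105 0.14339379] 6.3833 [-1.96262881  0.0499734  -0.97550588]
```

Call:
{"fn": "send_rows", "kwargs": {"deltas": [{"dx": -7,"dy": -1.2,"dz": 0,"rx": 0,"ry": 0,"rz": 0},{"dx": -14,"dy": -2.3,"dz": 0,"rx": 0.4,"ry": -2.5,"rz": 0},{"dx": -15.2,"dy": -2.5,"dz": -0.3,"rx": 0.8,"ry": -4.9,"rz": 0},{"dx": -15.2,"dy": -2.5,"dz": -0.3,"rx": 0.8,"ry": -4.9,"rz": 0},{"dx": -15.2,"dy": -2.5,"dz": -0.3,"rx": 0.8,"ry": -4.9,"rz": 0}]}}

```text
clock: 6.8
tcp_pos: [0.5269, 0.046, 0.1434]
orientation: [1.998, 2.349, 0.1]
contact_force: [-0.9, -1.3, -2.3]
grip_width: 0.0091
gripper_force: 52.2
```

Call:
{"fn": "send_rows", "kwargs": {"deltas": [{"dx": 0.1,"dy": 0,"dz": -0.3,"rx": 0.65,"ry": -3.9,"rz": 0},{"dx": 0.9,"dy": 0.2,"dz": -0.7,"rx": 1.1,"ry": -6.9,"rz": 0},{"dx": 0.9,"dy": 0.2,"dz": -0.7,"rx": 1.1,"ry": -6.9,"rz": 0},{"dx": 0.9,"dy": 0.2,"dz": -0.7,"rx": 1.1,"ry": -6.9,"rz": 0}]}}

```text
clock: 7.13
tcp_pos: [0.5283, 0.0464, 0.1426]
orientation: [1.942, 2.284, 0.236]
contact_force: [-0.4, 0.4, -1.6]
grip_width: 0.0089
gripper_force: 52.2
```

```bash
cat > st.py <<'E'
from h import *
o=r.get_obs();M=rot(o['orientation']).as_matrix();z=-M[:,2];hh=np.array([np.cos(np.radians(9.3)),np.sin(np.radians(9.3)),0])
print(round(o['clock'],2),'tcp',(o['tcp_pos']*1000).round(2),'tilt',np.degrees(np.arctan2(-z@hh,z[2])).round(2),'toolY',M[:,1].round(3),'F',o['contact_force'].round(2),'M',o['moment'].round(3),o['joints'].round(2))
E
python3 st.py
```

```text
7.13 tcp [528.31  46.39 142.63] tilt 11.85 toolY [0.966 0.158 0.205] F [-0.36  0.39 -1.64] M [-0.003  0.253  0.036] [ 0.26  0.33 -0.55  2.11  0.36  0.56 -0.37]
```

Call:
{"fn": "send_rows", "kwargs": {"deltas": [{"dx": 0.8,"dy": 0.1,"dz": -0.6,"rx": 0.45,"ry": -2.9,"rz": 0},{"dx": 0.8,"dy": 0.1,"dz": -0.6,"rx": 0.45,"ry": -2.9,"rz": 0},{"dx": 0.8,"dy": 0.1,"dz": -0.6,"rx": 0.45,"ry": -2.9,"rz": 0}]}}

```text
clock: 7.38
tcp_pos: [0.5293, 0.0466, 0.1419]
orientation: [1.917, 2.255, 0.291]
contact_force: [0.2, 1.0, -1.9]
grip_width: 0.009
gripper_force: 52.2
```

Call:
{"fn": "send_rows", "kwargs": {"deltas": [{"dx": 0.7,"dy": 0.1,"dz": -0.2,"rx": 0.4,"ry": -2.5,"rz": 0},{"dx": 0.7,"dy": 0.1,"dz": -0.2,"rx": 0.4,"ry": -2.5,"rz": 0},{"dx": 0.7,"dy": 0.1,"dz": -0.2,"rx": 0.4,"ry": -2.5,"rz": 0}]}}

```text
clock: 7.63
tcp_pos: [0.5298, 0.0466, 0.1417]
orientation: [1.895, 2.229, 0.338]
contact_force: [0.9, -0.7, -2.3]
grip_width: 0.0087
gripper_force: 52.2
```

```bash
python3 st.py
```

```text
7.63 tcp [529.83  46.65 141.65] tilt 17.29 toolY [0.942 0.154 0.297] F [ 0.86 -0.71 -2.27] M [-0.064  0.432  0.003] [ 0.24  0.3  -0.52  2.18  0.42  0.43 -0.44]
```

Call:
{"fn": "send_rows", "kwargs": {"deltas": [{"dx": 0.5,"dy": 0.1,"dz": -0.1,"rx": 0.4,"ry": -2.5,"rz": 0},{"dx": 0.5,"dy": 0.1,"dz": -0.1,"rx": 0.4,"ry": -2.5,"rz": 0},{"dx": 0.5,"dy": 0.1,"dz": -0.1,"rx": 0.4,"ry": -2.5,"rz": 0}]}}

```text
clock: 7.88
tcp_pos: [0.5302, 0.0467, 0.1415]
orientation: [1.873, 2.203, 0.383]
contact_force: [0.9, 0.2, -2.5]
grip_width: 0.0091
gripper_force: 52.2
```

Call:
{"fn": "send_rows", "kwargs": {"deltas": [{"dx": 0.4,"dy": 0.1,"dz": 0.5,"rx": 0.5,"ry": -3,"rz": 0},{"dx": 0.4,"dy": 0.1,"dz": 0.5,"rx": 0.5,"ry": -3,"rz": 0},{"dx": 0.4,"dy": 0.1,"dz": 0.5,"rx": 0.5,"ry": -3,"rz": 0}]}}

```text
clock: 8.13
tcp_pos: [0.5304, 0.0467, 0.1419]
orientation: [1.845, 2.171, 0.437]
contact_force: [-0.1, 0.0, -3.1]
grip_width: 0.0094
gripper_force: 52.2
```

```bash
python3 st.py
```

```text
8.13 tcp [530.43  46.75 141.92] tilt 22.84 toolY [0.909 0.149 0.388] F [-0.14  0.02 -3.1 ] M [-0.059  0.596  0.003] [ 0.18  0.27 -0.45  2.25  0.52  0.29 -0.55]
```

Call:
{"fn": "send_rows", "kwargs": {"deltas": [{"dx": -0.1,"dy": 0,"dz": 0.1,"rx": 0.3,"ry": -2,"rz": 0},{"dx": -0.1,"dy": 0,"dz": 0.1,"rx": 0.3,"ry": -2,"rz": 0},{"dx": -0.1,"dy": 0,"dz": 0.1,"rx": 0.3,"ry": -2,"rz": 0}]}}

```text
clock: 8.38
tcp_pos: [0.5306, 0.0469, 0.1421]
orientation: [1.826, 2.149, 0.473]
contact_force: [-0.2, -0.6, -2.1]
grip_width: 0.0094
gripper_force: 52.1
```

Call:
{"fn": "send_rows", "kwargs": {"deltas": [{"dx": -0.1,"dy": 0,"dz": 0.3,"rx": 0.3,"ry": -2,"rz": 0},{"dx": -0.1,"dy": 0,"dz": 0.3,"rx": 0.3,"ry": -2,"rz": 0},{"dx": -0.1,"dy": 0,"dz": 0.3,"rx": 0.3,"ry": -2,"rz": 0}]}}

```text
clock: 8.63
tcp_pos: [0.5305, 0.0468, 0.1424]
orientation: [1.807, 2.127, 0.507]
contact_force: [-0.4, 0.8, -2.4]
grip_width: 0.0093
gripper_force: 52.2
```

```bash
python3 st.py
```

```text
8.63 tcp [530.46  46.81 142.39] tilt 26.93 toolY [0.88  0.145 0.453] F [-0.42  0.79 -2.43] M [-0.059  0.712 -0.013] [ 0.09  0.24 -0.34  2.3   0.69  0.18 -0.73]
```

Call:
{"fn": "send_rows", "kwargs": {"deltas": [{"dx": -0.3,"dy": 0,"dz": 0.1,"rx": 0.25,"ry": -1.5,"rz": 0},{"dx": -0.3,"dy": 0,"dz": 0.1,"rx": 0.25,"ry": -1.5,"rz": 0},{"dx": -0.3,"dy": 0,"dz": 0.1,"rx": 0.25,"ry": -1.5,"rz": 0}]}}

```text
clock: 8.88
tcp_pos: [0.5304, 0.0467, 0.1426]
orientation: [1.793, 2.109, 0.534]
contact_force: [-0.2, 0.0, -1.6]
grip_width: 0.0092
gripper_force: 52.2
```

```bash
python3 st.py
```

```text
8.88 tcp [530.45  46.72 142.65] tilt 28.53 toolY [0.867 0.142 0.478] F [-0.23  0.03 -1.61] M [-0.099  0.71   0.007] [ 0.19  0.25 -0.46  2.32  0.99  0.17 -1.01]
```

Call:
{"fn": "send_rows", "kwargs": {"deltas": [{"dx": -0.4,"dy": 0,"dz": 0,"rx": 0.3,"ry": -2,"rz": 0},{"dx": -0.4,"dy": 0,"dz": 0,"rx": 0.3,"ry": -2,"rz": 0},{"dx": -0.4,"dy": 0,"dz": 0,"rx": 0.3,"ry": -2,"rz": 0}]}}

```text
clock: 9.13
tcp_pos: [0.53, 0.0465, 0.1425]
orientation: [1.773, 2.086, 0.568]
contact_force: [-0.3, 0.4, -2.8]
grip_width: 0.0093
gripper_force: 52.2
```

```bash
python3 st.py
```

```text
9.13 tcp [529.95  46.46 142.55] tilt 30.58 toolY [0.85  0.14  0.509] F [-0.28  0.43 -2.8 ] M [-0.127  0.794  0.054] [ 0.28  0.26 -0.56  2.34  1.34  0.18 -1.35]
```

Call:
{"fn": "send_rows", "kwargs": {"deltas": [{"dx": -0.3,"dy": 0.1,"dz": 0,"rx": 0.3,"ry": -2,"rz": 0},{"dx": -0.3,"dy": 0.1,"dz": 0,"rx": 0.3,"ry": -2,"rz": 0},{"dx": -0.3,"dy": 0.1,"dz": 0,"rx": 0.3,"ry": -2,"rz": 0},{"dx": -0.3,"dy": 0.1,"dz": 0,"rx": 0.3,"ry": -2,"rz": 0}]}}

```text
clock: 9.47
tcp_pos: [0.5298, 0.0466, 0.1426]
orientation: [1.755, 2.063, 0.599]
contact_force: [-0.9, 0.6, -2.0]
grip_width: 0.0088
gripper_force: 52.2
```

Call:
{"fn": "send_rows", "kwargs": {"deltas": [{"dx": -0.3,"dy": 0,"dz": 0,"rx": 0.3,"ry": -2,"rz": 0},{"dx": -0.3,"dy": 0,"dz": 0,"rx": 0.3,"ry": -2,"rz": 0},{"dx": -0.3,"dy": 0,"dz": 0,"rx": 0.3,"ry": -2,"rz": 0},{"dx": -0.3,"dy": 0,"dz": 0,"rx": 0.3,"ry": -2,"rz": 0}]}}

```text
clock: 9.8
tcp_pos: [0.5294, 0.0466, 0.1426]
orientation: [1.735, 2.04, 0.632]
contact_force: [0.8, -0.8, -1.2]
grip_width: 0.0089
gripper_force: 52.2
```

```bash
python3 st.py
```

```text
9.8 tcp [529.45  46.63 142.62] tilt 34.56 toolY [0.813 0.133 0.567] F [ 0.78 -0.75 -1.17] M [-0.124  0.819  0.041] [ 0.4   0.29 -0.69  2.38  1.9   0.23 -1.89]
```

Call:
{"fn": "send_rows", "kwargs": {"deltas": [{"dx": -0.3,"dy": 0,"dz": 0,"rx": 0.3,"ry": -2,"rz": 0},{"dx": -0.3,"dy": 0,"dz": 0,"rx": 0.3,"ry": -2,"rz": 0},{"dx": -0.3,"dy": 0,"dz": 0,"rx": 0.3,"ry": -2,"rz": 0},{"dx": -0.3,"dy": 0,"dz": 0,"rx": 0.3,"ry": -2,"rz": 0}]}}

```text
clock: 10.13
tcp_pos: [0.5291, 0.0467, 0.1426]
orientation: [1.716, 2.017, 0.663]
contact_force: [0.4, -0.6, -1.2]
grip_width: 0.0087
gripper_force: 52.2
```

```bash
python3 st.py
```

```text
10.13 tcp [529.07  46.69 142.57] tilt 36.56 toolY [0.793 0.13  0.596] F [ 0.39 -0.59 -1.23] M [-0.139  0.866 -0.021] [ 0.48  0.31 -0.79  2.4   2.05  0.28 -2.03]
```

Call:
{"fn": "send_rows", "kwargs": {"deltas": [{"dx": 0,"dy": 0,"dz": 0.2,"rx": 0.3,"ry": -2,"rz": 0},{"dx": 0,"dy": 0,"dz": 0.2,"rx": 0.3,"ry": -2,"rz": 0},{"dx": 0,"dy": 0,"dz": 0.2,"rx": 0.3,"ry": -2,"rz": 0},{"dx": 0,"dy": 0,"dz": 0.2,"rx": 0.3,"ry": -2,"rz": 0}]}}

```text
clock: 10.47
tcp_pos: [0.5291, 0.0469, 0.1428]
orientation: [1.695, 1.993, 0.694]
contact_force: [0.6, -0.1, -2.3]
grip_width: 0.0088
gripper_force: 52.3
```

```bash
python3 st.py; sed -i 's/^for d,th in.*/for d,th in[(13,38.5),(15,38.5),(17,39),(18,39),(20,39),(22,39),(24,39),(26,39),(28,39),(30,39),(32,39),(34,39),(45,39)]:/' plan.py; python3 plan.py
```

```text
10.47 tcp [529.07  46.87 142.8 ] tilt 38.6 toolY [0.771 0.127 0.624] F [ 0.63 -0.13 -2.27] M [-0.142  0.89   0.029] [ 0.55  0.34 -0.87  2.42  2.17  0.34 -2.13]
13 38.5 slack 2.37 TCP [528.6  46.5] 142.5
15 38.5 slack 2.37 TCP [530.2  46.7] 143.7
17 39 slack 2.41 TCP [531.4  46.9] 144.8
18 39 slack 0.91 TCP [531.2  46.9] 146.6
20 39 slack 0.91 TCP [532.7  47.1] 147.9
22 39 slack 0.91 TCP [534.2  47.4] 149.2
24 39 slack 0.92 TCP [535.7  47.6] 150.5
26 39 slack 0.94 TCP [537.3  47.9] 151.7
28 39 slack 0.96 TCP [538.8  48.1] 153.0
30 39 slack 0.97 TCP [540.3  48.4] 154.3
32 39 slack 0.99 TCP [541.8  48.6] 155.6
34 39 slack 15.5 TCP [543.3  48.9] 156.9
45 39 slack 15.5 TCP [551.6  50.2] 163.9
```

Call:
{"fn": "send_rows", "kwargs": {"deltas": [{"dx": 0.5,"dy": 0,"dz": 1.2,"rx": 0.05,"ry": -0.4,"rz": 0},{"dx": 1,"dy": 0,"dz": 2.2,"rx": 0.05,"ry": -0.4,"rz": 0},{"dx": 1.5,"dy": 0,"dz": 3.2,"rx": 0.05,"ry": -0.4,"rz": 0},{"dx": 1.5,"dy": 0,"dz": 3.2,"rx": 0.05,"ry": -0.4,"rz": 0}]}}

```text
clock: 10.8
tcp_pos: [0.5308, 0.047, 0.1464]
orientation: [1.689, 1.988, 0.702]
contact_force: [-1.0, 0.3, -1.3]
grip_width: 0.009
gripper_force: 52.3
```

Call:
{"fn": "send_rows", "kwargs": {"deltas": [{"dx": 0.7,"dy": 0.1,"dz": 0.6,"rx": 0,"ry": 0,"rz": 0},{"dx": 0.7,"dy": 0.1,"dz": 0.6,"rx": 0,"ry": 0,"rz": 0},{"dx": 0.7,"dy": 0.1,"dz": 0.6,"rx": 0,"ry": 0,"rz": 0}]}}

```text
clock: 11.05
tcp_pos: [0.5312, 0.0471, 0.1467]
orientation: [1.689, 1.988, 0.702]
contact_force: [-0.3, -0.2, -2.4]
grip_width: 0.0092
gripper_force: 52.3
```

```bash
python3 st.py
```

```text
11.05 tcp [531.21  47.09 146.69] tilt 39.08 toolY [0.766 0.127 0.63 ] F [-0.3  -0.15 -2.41] M [-0.18   0.921  0.011] [ 0.56  0.33 -0.87  2.41  2.17  0.34 -2.13]
```

Call:
{"fn": "send_rows", "kwargs": {"deltas": [{"dx": 0.8,"dy": 0.1,"dz": 0.65,"rx": 0,"ry": 0,"rz": 0},{"dx": 0.8,"dy": 0.1,"dz": 0.65,"rx": 0,"ry": 0,"rz": 0}]}}

```text
clock: 11.22
tcp_pos: [0.5321, 0.0472, 0.1473]
orientation: [1.689, 1.988, 0.702]
contact_force: [0.1, 0.9, -2.4]
grip_width: 0.0089
gripper_force: 52.3
```

Call:
{"fn": "send_rows", "kwargs": {"deltas": [{"dx": 0.8,"dy": 0.1,"dz": 0.65,"rx": 0,"ry": 0,"rz": 0},{"dx": 0.8,"dy": 0.1,"dz": 0.65,"rx": 0,"ry": 0,"rz": 0}]}}

```text
clock: 11.38
tcp_pos: [0.5329, 0.0473, 0.1481]
orientation: [1.689, 1.988, 0.702]
contact_force: [0.1, 0.5, -1.5]
grip_width: 0.009
gripper_force: 52.3
```

Call:
{"fn": "send_rows", "kwargs": {"deltas": [{"dx": 0.8,"dy": 0.1,"dz": 0.65,"rx": 0,"ry": 0,"rz": 0},{"dx": 0.8,"dy": 0.1,"dz": 0.65,"rx": 0,"ry": 0,"rz": 0}]}}

```text
clock: 11.55
tcp_pos: [0.5337, 0.0474, 0.1487]
orientation: [1.689, 1.988, 0.702]
contact_force: [-0.3, -0.2, -1.6]
grip_width: 0.0088
gripper_force: 52.3
```

```bash
python3 st.py
```

```text
11.55 tcp [533.73  47.4  148.72] tilt 39.09 toolY [0.766 0.127 0.63 ] F [-0.28 -0.23 -1.63] M [-0.128  0.974 -0.023] [ 0.55  0.33 -0.87  2.41  2.16  0.33 -2.12]
```

No force; on the planned line and past the barb's face. Go on in the same small steps.

Call:
{"fn": "send_rows", "kwargs": {"deltas": [{"dx": 0.8,"dy": 0.15,"dz": 0.65,"rx": 0,"ry": 0,"rz": 0},{"dx": 1.5,"dy": 0.25,"dz": 1.3,"rx": 0,"ry": 0,"rz": 0}]}}

```text
clock: 11.72
tcp_pos: [0.535, 0.0477, 0.1499]
orientation: [1.69, 1.988, 0.702]
contact_force: [-0.3, 0.4, -1.4]
grip_width: 0.009
gripper_force: 52.3
```

Call:
{"fn": "send_rows", "kwargs": {"deltas": [{"dx": 0.8,"dy": 0.15,"dz": 0.65,"rx": 0,"ry": 0,"rz": 0},{"dx": 1.5,"dy": 0.25,"dz": 1.3,"rx": 0,"ry": 0,"rz": 0}]}}

```text
clock: 11.88
tcp_pos: [0.5366, 0.0479, 0.1513]
orientation: [1.689, 1.988, 0.702]
contact_force: [0.7, -0.3, -1.2]
grip_width: 0.0092
gripper_force: 52.3
```

```bash
python3 st.py
```

```text
11.88 tcp [536.65  47.95 151.26] tilt 39.08 toolY [0.766 0.127 0.63 ] F [ 0.68 -0.33 -1.25] M [-0.111  0.975 -0.045] [ 0.54  0.32 -0.86  2.4   2.15  0.32 -2.11]
```

Call:
{"fn": "send_rows", "kwargs": {"deltas": [{"dx": 0.8,"dy": 0.15,"dz": 0.65,"rx": 0,"ry": 0,"rz": 0},{"dx": 1.5,"dy": 0.25,"dz": 1.3,"rx": 0,"ry": 0,"rz": 0}]}}

```text
clock: 12.05
tcp_pos: [0.5381, 0.0482, 0.1526]
orientation: [1.689, 1.988, 0.702]
contact_force: [-0.5, -0.4, -2.4]
grip_width: 0.0088
gripper_force: 52.3
```

Call:
{"fn": "send_rows", "kwargs": {"deltas": [{"dx": 0.8,"dy": 0.15,"dz": 0.65,"rx": 0,"ry": 0,"rz": 0},{"dx": 1.5,"dy": 0.25,"dz": 1.3,"rx": 0,"ry": 0,"rz": 0}]}}

```text
clock: 12.22
tcp_pos: [0.5396, 0.0484, 0.1538]
orientation: [1.689, 1.988, 0.702]
contact_force: [-0.2, -0.1, -2.4]
grip_width: 0.0089
gripper_force: 52.3
```

Call:
{"fn": "send_rows", "kwargs": {"deltas": [{"dx": 0.8,"dy": 0.15,"dz": 0.65,"rx": 0,"ry": 0,"rz": 0},{"dx": 1.5,"dy": 0.25,"dz": 1.3,"rx": 0,"ry": 0,"rz": 0}]}}

```text
clock: 12.38
tcp_pos: [0.5411, 0.0487, 0.1551]
orientation: [1.689, 1.988, 0.702]
contact_force: [0.3, -0.2, -1.2]
grip_width: 0.009
gripper_force: 52.3
```

```bash
python3 st.py
```

```text
12.38 tcp [541.11  48.68 155.14] tilt 39.07 toolY [0.766 0.127 0.63 ] F [ 0.29 -0.23 -1.23] M [-0.139  0.898  0.026] [ 0.53  0.31 -0.84  2.39  2.12  0.31 -2.09]
```

Call:
{"fn": "send_rows", "kwargs": {"deltas": [{"dx": 0.8,"dy": 0.15,"dz": 0.65,"rx": 0,"ry": 0,"rz": 0},{"dx": 1.5,"dy": 0.25,"dz": 1.3,"rx": 0,"ry": 0,"rz": 0},{"dx": 3,"dy": 0.5,"dz": 2.6,"rx": 0,"ry": 0,"rz": 0}]}}

```text
clock: 12.63
tcp_pos: [0.5439, 0.0491, 0.1575]
orientation: [1.69, 1.989, 0.701]
contact_force: [0.4, 0.3, -1.9]
grip_width: 0.0089
gripper_force: 52.3
```

Call:
{"fn": "send_rows", "kwargs": {"deltas": [{"dx": 3,"dy": 0.5,"dz": 2.5,"rx": 0,"ry": 0,"rz": 0},{"dx": 8,"dy": 1.3,"dz": 6.5,"rx": 0,"ry": 0,"rz": 0},{"dx": 16,"dy": 2.5,"dz": 13,"rx": 0,"ry": 0,"rz": 0},{"dx": 16,"dy": 2.5,"dz": 13,"rx": 0,"ry": 0,"rz": 0}]}}

```text
clock: 12.97
tcp_pos: [0.5623, 0.052, 0.1726]
orientation: [1.687, 1.986, 0.704]
contact_force: [1.1, -0.3, -1.5]
grip_width: 0.0093
gripper_force: 52.2
```

```bash
python3 st.py
```

```text
12.97 tcp [562.28  52.03 172.63] tilt 39.27 toolY [0.764 0.126 0.633] F [ 1.1  -0.34 -1.52] M [-0.138  0.885 -0.01 ] [ 0.46  0.28 -0.76  2.34  2.    0.25 -1.98]
```

Call:
{"fn": "send_rows", "kwargs": {"deltas": [{"dx": 8,"dy": 0,"dz": 15,"rx": 0,"ry": 0,"rz": 0},{"dx": 16,"dy": 0,"dz": 35,"rx": 0,"ry": 0,"rz": 0},{"dx": 24,"dy": 0,"dz": 55,"rx": 0,"ry": 0,"rz": 0},{"dx": 30,"dy": 0,"dz": 75,"rx": 0,"ry": 0,"rz": 0},{"dx": 30,"dy": 0,"dz": 80,"rx": 0,"ry": 0,"rz": 0}]}}

```text
clock: 13.38
tcp_pos: [0.5855, 0.0482, 0.233]
orientation: [1.692, 1.982, 0.69]
contact_force: [0.2, -1.0, -2.9]
grip_width: 0.0091
gripper_force: 52.2
```

Call:
{"fn": "send_rows", "kwargs": {"deltas": [{"dx": 0,"dy": -10,"dz": 0,"rx": -0.4,"ry": 2.5,"rz": 0},{"dx": 0,"dy": -22,"dz": 0,"rx": -0.8,"ry": 5,"rz": 0},{"dx": 0,"dy": -34,"dz": 0,"rx": -1.25,"ry": 7.5,"rz": 0},{"dx": 0,"dy": -46,"dz": 0,"rx": -1.65,"ry": 10,"rz": 0},{"dx": 0,"dy": -60,"dz": 0,"rx": -2.1,"ry": 12.9,"rz": 0}]}}

```text
clock: 13.8
tcp_pos: [0.585, -0.0126, 0.2329]
orientation: [1.818, 2.132, 0.475]
contact_force: [-0.2, -0.5, -3.2]
grip_width: 0.0087
gripper_force: 52.2
```

Call:
{"fn": "send_rows", "kwargs": {"deltas": [{"dx": -4,"dy": -15,"dz": 0,"rx": -0.4,"ry": 2.5,"rz": 0},{"dx": -8,"dy": -32,"dz": 0,"rx": -0.8,"ry": 5,"rz": 0},{"dx": -12,"dy": -48,"dz": 0,"rx": -1.25,"ry": 7.5,"rz": 0},{"dx": -16,"dy": -64,"dz": 0,"rx": -1.65,"ry": 10,"rz": 0},{"dx": -20,"dy": -80,"dz": 0,"rx": -2.1,"ry": 12.9,"rz": 0}]}}

```text
clock: 14.22
tcp_pos: [0.5648, -0.093, 0.2327]
orientation: [1.931, 2.268, 0.238]
contact_force: [0.3, -0.1, -1.6]
grip_width: 0.0087
gripper_force: 52.2
```

Call:
{"fn": "send_rows", "kwargs": {"deltas": [{"dx": -4,"dy": -15,"dz": 0,"rx": -0.4,"ry": 2.5,"rz": 0},{"dx": -8,"dy": -32,"dz": 0,"rx": -0.8,"ry": 5,"rz": 0},{"dx": -12,"dy": -48,"dz": 0,"rx": -1.25,"ry": 7.5,"rz": 0},{"dx": -16,"dy": -64,"dz": 0,"rx": -1.65,"ry": 10,"rz": 0},{"dx": -20,"dy": -80,"dz": 0,"rx": -2.1,"ry": 12.9,"rz": 0}]}}

```text
clock: 14.63
tcp_pos: [0.545, -0.173, 0.2328]
orientation: [2.031, 2.388, -0.023]
contact_force: [0.8, 0.0, -1.5]
grip_width: 0.0088
gripper_force: 52.2
```

```bash
python3 st.py
```

```text
14.63 tcp [ 545.01 -173.01  232.8 ] tilt -0.4 toolY [ 0.987  0.161 -0.007] F [ 0.78  0.01 -1.47] M [ 0.031  0.019 -0.023] [ 0.96  0.51 -1.03  1.77  0.49  1.15 -0.07]
```

Call:
{"fn": "send_rows", "kwargs": {"deltas": [{"dx": -8,"dy": -24,"dz": 0,"rx": 0,"ry": 0,"rz": -1.5},{"dx": -16,"dy": -48,"dz": 0,"rx": 0,"ry": -0.3,"rz": -3},{"dx": -24,"dy": -72,"dz": 0,"rx": 0,"ry": -0.4,"rz": -4.5},{"dx": -33,"dy": -94,"dz": 0,"rx": 0,"ry": -0.4,"rz": -5.3},{"dx": -33,"dy": -94,"dz": 0,"rx": 0,"ry": -0.4,"rz": -5.3}]}}

```text
clock: 15.05
tcp_pos: [0.5099, -0.2722, 0.2319]
orientation: [2.145, 2.279, -0.019]
contact_force: [0.6, -0.6, -2.6]
grip_width: 0.009
gripper_force: 52.2
```

Call:
{"fn": "send_rows", "kwargs": {"deltas": [{"dx": 0,"dy": 0,"dz": -20,"rx": 0,"ry": 0,"rz": 0},{"dx": 0,"dy": 0,"dz": -35,"rx": 0,"ry": 0,"rz": 0},{"dx": 0,"dy": 0,"dz": -35,"rx": 0,"ry": 0,"rz": 0},{"dx": 0,"dy": 0,"dz": -35,"rx": 0,"ry": 0,"rz": 0}]}}

```text
clock: 15.38
tcp_pos: [0.5121, -0.2651, 0.1969]
orientation: [2.135, 2.291, -0.013]
contact_force: [-0.3, -0.4, -1.8]
grip_width: 0.009
gripper_force: 52.1
```

```bash
python3 st.py; python3 - <<'E'
from h import *
d=grab('wrist','w4');s=grab('scene','s4');t=grab('top','t4')
im=np.hstack([cv2.resize(d['frame'],(480,360)),cv2.resize(s['frame'][190:290,160:250],(320,360),interpolation=2)]);cv2.imwrite('pics/c4.png',im)
E
```

```text
15.38 tcp [ 512.09 -265.09  196.94] tilt -0.02 toolY [0.998 0.07  0.001] F [-0.25 -0.41 -1.75] M [ 0.051 -0.03  -0.008] [ 1.09  0.54 -0.97  1.8   0.52  1.07 -0.  ]
```

View pics/c4.png

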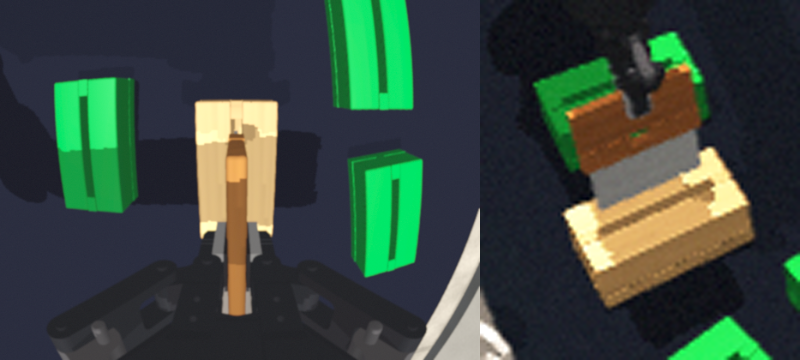

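Wrist view: the blade hangs over the block (block columns 195–277 of the left image, handle at 237), slot end at about (237,125). Now a better block centre from the first, unoccluded images.

```bash
python3 - <<'E'
from h import *
for t in('top0','scene0'):
    d=load(t);P=cloud(d);H,S,V=cv2.split(cv2.cvtColor(d['frame'],cv2.COLOR_BGR2HSV))
    m=(V>120)&~((H>40)&(H<80)&(S>80))&(abs(P[...,0]-.512)<.07)&(abs(P[...,1]+.267)<.1)&(P[...,2]>.045)
    # cast the pixels' rays onto the top plane
    v,u=np.where(m);f=foc(d);k=rot(d['orientation']).apply(np.c_[(u-d['cx'])/f,(v-d['cy'])/f,np.ones(len(u))]);c=np.array(d['xyz'])
    q=(c+k*((.055-c[2])/k[:,2])[:,None])[:,:2]*1000
    rc=cv2.minAreaRect(q.astype(np.float32));print(t,rc,len(q))
    # slot: dark pixels inside the rectangle
    g=d['frame'].max(2)
    a=np.radians(4);R2=np.array([[np.cos(a),np.sin(a)],[-np.sin(a),np.cos(a)]])
    vv,uu=np.where(np.ones_like(g));k=rot(d['orientation']).apply(np.c_[(uu-d['cx'])/f,(vv-d['cy'])/f,np.ones(len(uu))])
    q=((c+k*((.055-c[2])/k[:,2])[:,None])[:,:2]*1000-rc[0])@R2.T
    I=(abs(q[:,0])<18)&(abs(q[:,1])<50);gx=g.reshape(-1)[I];x=q[I,0]
    print([(b,int(np.median(gx[abs(x-b)<1.5]))) for b in range(-15,16,3)])
# block outline in wrist image onto z=.055
d=load('w4')
for n,u,v in(('farL',195,101),('farR',277,101),('slot end',237,124)): print(n,(fplane(d,u*560/480,v*420/360,.055)*1000).round(1))
E
```

```text
top0 ((511.7608337402344, -265.4009704589844), (80.0902099609375, 150.64292907714844), 4.101601600646973) 934
[(-15, 255), (-12, 255), (-9, 255), (-6, 254), (-3, 254), (0, 254), (3, 252), (6, 251), (9, 254), (12, 255), (15, 255)]
scene0 ((515.9002075195312, -268.9036865234375), (88.69465637207031, 151.25604248046875), 4.122725963592529) 924
[(-15, 255), (-12, 255), (-9, 193), (-6, 143), (-3, 144), (0, 172), (3, 255), (6, 255), (9, 255), (12, 255), (15, 255)]
farL [ 466.6 -196.5   55. ]
farR [ 545.9 -191.    55. ]
slot end [ 508.9 -216.8   55. ]
```

Call:
{"fn": "send_rows", "kwargs": {"deltas": [{"dx": 0,"dy": -1.2,"dz": -8,"rx": 0,"ry": 0,"rz": 0},{"dx": 0,"dy": -1.2,"dz": -18,"rx": 0,"ry": 0,"rz": 0},{"dx": 0,"dy": -1.2,"dz": -25,"rx": 0,"ry": 0,"rz": 0},{"dx": 0,"dy": -1.2,"dz": -30,"rx": 0,"ry": 0,"rz": 0},{"dx": 0,"dy": -1.2,"dz": -33,"rx": 0,"ry": 0,"rz": 0}]}}

```text
clock: 15.95
tcp_pos: [0.5123, -0.2667, 0.1638]
orientation: [2.135, 2.289, -0.012]
contact_force: [0.2, 0.3, -1.4]
grip_width: 0.0089
gripper_force: 52.2
```

```bash
python3 st.py
```

```text
15.95 tcp [ 512.34 -266.67  163.76] tilt 0.05 toolY [0.998 0.07  0.002] F [ 0.16  0.31 -1.42] M [0.003 0.008 0.034] [ 1.07  0.58 -0.94  1.83  0.56  1.02 -0.04]
```

Edge is about 5 mm inside the slot with no contact. Continue down.

Call:
{"fn": "send_rows", "kwargs": {"deltas": [{"dx": 0,"dy": 0,"dz": -4,"rx": 0,"ry": 0,"rz": 0},{"dx": 0,"dy": 0,"dz": -8,"rx": 0,"ry": 0,"rz": 0},{"dx": 0,"dy": 0,"dz": -12,"rx": 0,"ry": 0,"rz": 0},{"dx": 0,"dy": 0,"dz": -16,"rx": 0,"ry": 0,"rz": 0}]}}

```text
clock: 16.28
tcp_pos: [0.5131, -0.2669, 0.1488]
orientation: [2.134, 2.288, -0.011]
contact_force: [0.1, 0.8, -1.1]
grip_width: 0.0089
gripper_force: 52.2
```

Call:
{"fn": "send_rows", "kwargs": {"deltas": [{"dx": 0,"dy": 0,"dz": -4,"rx": 0,"ry": 0,"rz": 0},{"dx": 0,"dy": 0,"dz": -8,"rx": 0,"ry": 0,"rz": 0},{"dx": 0,"dy": 0,"dz": -12,"rx": 0,"ry": 0,"rz": 0},{"dx": 0,"dy": 0,"dz": -14,"rx": 0,"ry": 0,"rz": 0},{"dx": 0,"dy": 0,"dz": -14,"rx": 0,"ry": 0,"rz": 0}]}}

```text
clock: 16.7
tcp_pos: [0.5126, -0.2668, 0.1345]
orientation: [2.135, 2.289, -0.012]
contact_force: [0.1, -0.2, -2.3]
grip_width: 0.0093
gripper_force: 52.2
```

```bash
python3 st.py
```

```text
16.7 tcp [ 512.62 -266.8   134.46] tilt 0.08 toolY [0.998 0.07  0.003] F [ 0.12 -0.21 -2.31] M [ 0.052  0.052 -0.04 ] [ 1.04  0.61 -0.91  1.85  0.6   0.97 -0.07]
```

Expected floor at 129.3. Small steps to feel it.

Call:
{"fn": "send_rows", "kwargs": {"deltas": [{"dx": 0,"dy": 0,"dz": -2,"rx": 0,"ry": 0,"rz": 0},{"dx": 0,"dy": 0,"dz": -4,"rx": 0,"ry": 0,"rz": 0},{"dx": 0,"dy": 0,"dz": -4,"rx": 0,"ry": 0,"rz": 0}]}}

```text
clock: 16.95
tcp_pos: [0.5128, -0.2669, 0.1308]
orientation: [2.134, 2.288, -0.011]
contact_force: [-0.5, -0.2, -1.7]
grip_width: 0.0088
gripper_force: 52.2
```

Call:
{"fn": "send_rows", "kwargs": {"deltas": [{"dx": 0,"dy": 0,"dz": -0.8,"rx": 0,"ry": 0,"rz": 0},{"dx": 0,"dy": 0,"dz": -0.8,"rx": 0,"ry": 0,"rz": 0}]}}

```text
clock: 17.12
tcp_pos: [0.5129, -0.2669, 0.1302]
orientation: [2.134, 2.288, -0.011]
contact_force: [-0.4, 0.1, -1.8]
grip_width: 0.0088
gripper_force: 52.2
```

Call:
{"fn": "send_rows", "kwargs": {"deltas": [{"dx": 0,"dy": 0,"dz": -0.6,"rx": 0,"ry": 0,"rz": 0},{"dx": 0,"dy": 0,"dz": -0.6,"rx": 0,"ry": 0,"rz": 0}]}}

```text
clock: 17.28
tcp_pos: [0.5129, -0.2669, 0.1296]
orientation: [2.134, 2.288, -0.011]
contact_force: [-0.1, 0.1, -1.5]
grip_width: 0.0089
gripper_force: 52.2
```

Call:
{"fn": "send_rows", "kwargs": {"deltas": [{"dx": 0,"dy": 0,"dz": -0.5,"rx": 0,"ry": 0,"rz": 0},{"dx": 0,"dy": 0,"dz": -0.5,"rx": 0,"ry": 0,"rz": 0}]}}

```text
clock: 17.45
tcp_pos: [0.513, -0.267, 0.1294]
orientation: [2.134, 2.288, -0.011]
contact_force: [-0.7, -0.5, 0.5]
grip_width: 0.0089
gripper_force: 52.4
```

Call:
{"fn": "send_rows", "kwargs": {"deltas": [{"dx": 0,"dy": 0,"dz": -0.5,"rx": 0,"ry": 0,"rz": 0},{"dx": 0,"dy": 0,"dz": -0.5,"rx": 0,"ry": 0,"rz": 0}]}}

```text
clock: 17.62
tcp_pos: [0.5132, -0.2671, 0.1292]
orientation: [2.134, 2.287, -0.011]
contact_force: [-1.3, -0.4, 4.5]
grip_width: 0.0092
gripper_force: 53.1
```

Call:
{"fn": "send_rows", "kwargs": {"deltas": [{"dx": 0,"dy": 0,"dz": -0.5,"rx": 0,"ry": 0,"rz": 0},{"dx": 0,"dy": 0,"dz": -0.5,"rx": 0,"ry": 0,"rz": 0}]}}

```text
clock: 17.78
tcp_pos: [0.5135, -0.2673, 0.1292]
orientation: [2.133, 2.287, -0.011]
contact_force: [-2.2, -1.5, 7.3]
grip_width: 0.0093
gripper_force: 53.7
```

Call:
{"fn": "send_rows", "kwargs": {"deltas": [{"dx": 0,"dy": 0,"dz": 1,"rx": 0,"ry": 0,"rz": 0},{"dx": 0,"dy": 0,"dz": 1,"rx": 0,"ry": 0,"rz": 0}]}}

```text
clock: 17.95
tcp_pos: [0.5131, -0.2669, 0.1293]
orientation: [2.134, 2.288, -0.011]
contact_force: [-0.5, -1.0, 2.1]
grip_width: 0.0091
gripper_force: 52.7
```

Call:
{"fn": "send_rows", "kwargs": {"deltas": [{"dx": 0,"dy": 0,"dz": 0,"rx": 0,"ry": 0,"rz": 0},{"dx": 0,"dy": 0,"dz": 0,"rx": 0,"ry": 0,"rz": 0},{"dx": 0,"dy": 0,"dz": 0,"rx": 0,"ry": 0,"rz": 0},{"dx": 0,"dy": 0,"dz": 0,"rx": 0,"ry": 0,"rz": 0},{"dx": 0,"dy": 0,"dz": 0,"rx": 0,"ry": 0,"rz": 0}], "jaw": 85}}

```text
clock: 18.37
tcp_pos: [0.5129, -0.2668, 0.1291]
orientation: [2.134, 2.288, -0.011]
contact_force: [1.0, -0.1, 0.8]
grip_width: 0.0692
gripper_force: 0.0
```

Call:
{"fn": "send_rows", "kwargs": {"deltas": [{"dx": 0,"dy": 0,"dz": 5,"rx": 0,"ry": 0,"rz": 0},{"dx": 0,"dy": 0,"dz": 20,"rx": 0,"ry": 0,"rz": 0},{"dx": 0,"dy": 0,"dz": 50,"rx": 0,"ry": 0,"rz": 0},{"dx": 0,"dy": 0,"dz": 85,"rx": 0,"ry": 0,"rz": 0},{"dx": 0,"dy": 0,"dz": 120,"rx": 0,"ry": 0,"rz": 0}]}}

```text
clock: 18.78
tcp_pos: [0.5128, -0.2663, 0.2515]
orientation: [2.133, 2.289, -0.01]
contact_force: [0.8, -0.4, -0.9]
grip_width: 0.085
gripper_force: 0.0
```

Call:
{"fn": "send_rows", "kwargs": {"deltas": [{"dx": 0,"dy": 20,"dz": 30,"rx": 0,"ry": 0,"rz": 0},{"dx": 0,"dy": 50,"dz": 30,"rx": 0,"ry": 0,"rz": 0},{"dx": 0,"dy": 80,"dz": 30,"rx": 0,"ry": 0,"rz": 0},{"dx": 0,"dy": 100,"dz": 30,"rx": 0,"ry": 0,"rz": 0},{"dx": 0,"dy": 100,"dz": 30,"rx": 0,"ry": 0,"rz": 0}]}}

```text
clock: 19.2
tcp_pos: [0.5134, -0.161, 0.2815]
orientation: [2.124, 2.295, -0.009]
contact_force: [0.2, 1.1, 0.2]
grip_width: 0.0851
gripper_force: 0.0
```

```bash
python3 st.py; python3 - <<'E'
from h import *
s=grab('scene','s5');t=grab('top','t5')
for d in(s,t):
    P=cloud(d);H,S,V=cv2.split(cv2.cvtColor(d['frame'],cv2.COLOR_BGR2HSV))
    m=(H>5)&(H<20)&(S>100)&(abs(P[...,0]-.512)<.1)&(abs(P[...,1]+.267)<.12)&(P[...,2]>.1)
    q=P[m]*1000;print(len(q),q.min(0).round(),q.max(0).round(),np.median(q[q[:,2]>130],0).round(1),np.median(q[q[:,2]<105],0).round(1))
cv2.imwrite('pics/c5.png',np.hstack([cv2.resize(s['frame'][190:290,150:260],(440,400),interpolation=2),cv2.resize(t['frame'][160:250,310:400],(360,400),interpolation=2)]))
E
```

```text
19.2 tcp [ 513.39 -160.97  281.45] tilt 0.26 toolY [0.997 0.077 0.006] F [0.24 1.15 0.18] M [ 0.031 -0.012 -0.028] [ 1.04  0.39 -1.08  1.79  0.39  1.18 -0.08]
339 [ 420. -325.  100.] [ 533. -210.  622.] [ 525.4 -266.8  139.8] [ 524.3 -276.1  102.6]Traceback (most recent call last):
  File "<stdin>", line 6, in <module>
    return umr_minimum(a, axis, None, out, keepdims, initial, where)
ValueError: zero-size array to reduction operation minimum which has no identity
```

```bash
python3 - <<'E'
from h import *
s=load('s5');cv2.imwrite('pics/c5.png',cv2.resize(s['frame'][180:300,130:270],(700,600),interpolation=2))
P=cloud(s);q=P[180:300,130:270].reshape(-1,3)*1000
q=q[(abs(q[:,1]+267)<45)&(q[:,0]>495)&(q[:,0]<550)&(q[:,2]>65)&(q[:,2]<150)]
print(np.degrees(np.arctan(np.polyfit(q[:,2],q[:,0],1)[0])),q[:,2].max())
E
```

```text
3.5783741203710475 148.78408996248316
```

View pics/c5.png

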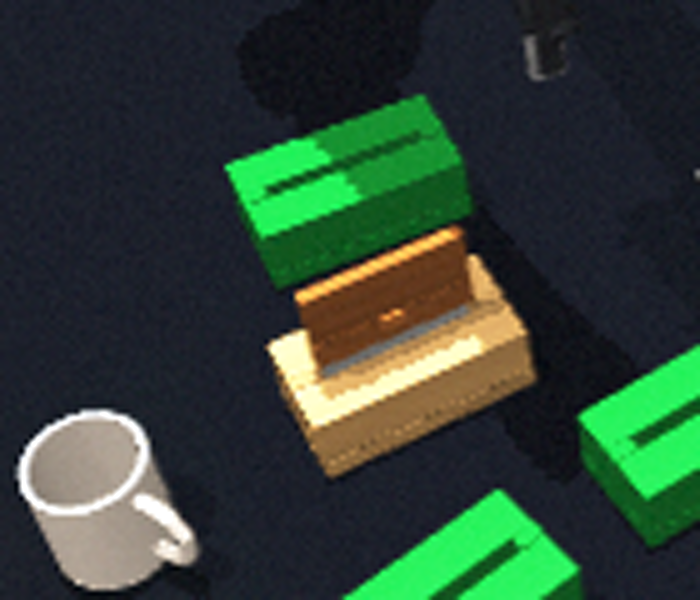

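The scraper stands in the slot of the wooden block (handle around (385,300)), leaning only a few degrees, gripper away at (545,50). Handing in.

```bash
python3 -c "
from bench import r
print(r.hand_in())"
```

```text
the job is handed in; nothing more can be done
None
```

The scraper is off the hook, with light forces the whole way. It now stands blade down on the floor of the wooden block's slot, released and leaning about 4 degrees; the job is handed in, and no verdict came back.

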